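# Free the red jar pusher and run it back for refilling

## Task

The red jar lane on the drinks table needs refilling. Flip its red-balled ratchet lever right over to the other side so the pawl is out of the teeth, then slide the red pusher all the way back against the black rear stop, leaving the lever flipped over. Leave the blue lane alone.

Things in the scene. Friction and masses are not known exactly. Their poses are not given: they have to be found in the camera images.
- red_lane: Fixed jar lane, grey base 340 x 125 x 12 mm with red parts. Origin on the table, mid-lane; x runs along the lane to the black rear stop (its back), z up. In its frame (mm): base y -50..75, rails at y -38 and 36 (top z 28), steel tooth rack y 51..66 (top z 26), jar 55 tall, 54 across at about x -125. The pusher slides on it.
- red_post (a point): Centre of the free part of the red grip post on the pusher: square, 22 x 22 mm, sides along the lane, free from z 68 to its top at z 102; this point is at z 85, lane y 0, lane x = -65 mm + red_pusher. A red plate 64 mm wide stands 14..20 mm before it (-x), top z 66. Grip it across y, or push it above the plate.
- red_pusher (a joint): Slide of the red pusher, m: 0 = forward, 0.14 = fully back against the rear stop; grows along the lane's +x. Friction 3 N plus 8 N per m/s; stays where left. With the pawl in the teeth it goes forward only (clicking), and backward at most one tooth (18 mm).
- red_pawl (a joint): Pawl lever on the pusher, rad. Pivot along lane x at x = -3 mm + red_pusher, y 24, z 45. Rod 10 mm thick, red ball 24 mm across, its centre 72 mm from the pivot. 0..0.4 = in the teeth; at 0 the ball leans to +y (y 65, z 104). Grows as it swings over to -y: 0.61 = upright (z 117), 1.3 = stop, flipped (y -22, z 101). Falls by its own weight (100 g) to the side it leans; under 1 N moves it.
- blue_lane: The look-alike lane with blue post, plate, lip and ball, beside the red one; same sizes and frame. Not to be touched.

How it is judged:
On the way:
1. the red lever is flipped over while the pusher is still forward (value of joint red_pawl above 1 rad and value of joint red_pusher below 0.1 m), for 0.1 s.
At the end, for the whole second after the job is handed in: The red pusher stands within 12 mm of its rear stop and the red lever lies flipped over (1.0 rad or more from pawl-down) (value of joint red_pusher above 0.128 m and value of joint red_pawl above 1 rad); the robot touches nothing.
It fails at once if the robot touches the blue lane or what it carries with more than 3 N (contact force between any of the fingers, the arm and blue_lane above 3 N).
It also fails if it takes over 42 s, if anything falls off the work surface, if the arm or the gripper's body presses on something with over 40 N, if the wrist force passes 120 N, or if a joint passes its speed limit or range.

## Robot

A 7-joint arm with a two-finger parallel gripper is mounted at the origin on the work surface. World frame = base frame: x ahead of the robot, y to its left, z up, the work surface at z = 0. Lengths are in m, angles in rad, forces in N, time in s.
With the tool pointing down it reaches from about 0.4 to 0.875 m from the base axis. Payload 19.3 kg.
Tool frame: the origin (TCP) lies midway between the tips of the shut fingers; the grasp point (between the pads) lies 19 mm behind it; x points along the fingers, y is the direction in which the jaws open and shut, and the axes are right-handed (so a half turn about x gives the same grasp; the last joint's range is limited). The gripper opens to 85 mm and grips with 20 to 120 N. Pads are 22 mm wide; open, the fingers measure 114 mm over their backs; the gripper's body (76 mm by 85 mm) begins 54 mm behind the grasp point. The pads swing forward as they close: fully open they stand 13 mm farther back than shut.
Start: joints at [-1.285, 0.521, -0.036, 1.599, 0.021, 1.021, -0.113], TCP at [0.218, 0.586, 0.204] pointing down, gripper open.
Joint ranges: [-2.91, 2.91], [-0.3, 2.13], [-1.5, 1.42], [0.17, 2.43], [-1.26, 4.41], [0.16, 1.93], [-2.52, 2.52]. Speed limits (rad/s): [1.89, 1.89, 2.39, 2.39, 3.01, 3.01, 3.01].

## Interface

Orientations are given as [roll, pitch, yaw] about the fixed x, y, z axes, in that order (R = Rz(yaw) Ry(pitch) Rx(roll)).
In Python, from workcell import bot gives the robot as it stands. The module is installed in compiled form; this text tells all that it offers.
- The arm moves only by the tool servo_tool, never from a script. Its argument "targets" is a list of rows, each an object of numbers: "x", "y", "z": the shift along the tool's x, y, z as a fraction of full scale; "wx", "wy", "wz": the turn, a rotation vector about the tool's x, y, z as a fraction of full scale. A call has 1 to 12 rows; each row is the pose to reach, as a shift and turn from the pose measured when the call began, along the tool's axes at that moment, turning the shorter way round; what a row does not reach only later rows make up. Full scale, the value 1, is 40 cm for a shift and 360 degrees for a turn. A row lasts 1/8 s, in which the tool goes at most 62.5 mm and 10.7 degrees, less where a joint would pass 70% of its speed; a pose out of reach is approached as far as the arm can. A call with a number of a shift or a turn outside -1 to 1 is refused whole. A call with a gripper value outside its range is refused whole. "grip" is the gripper command: -1 is shut, 1 is fully open, values between are in proportion, set as the call begins (left out, the last holds). The fingers move at their own pace and stop on an object; "squeeze" is the grip in N (left out, the last holds). Time passes only in rows, so rows that repeat a pose let the fingers close. It gives the time, the measured TCP pose, the force and the opening at its end, in the units of the state.
- bot.observe(): the state, without advancing time (a new reading comes with each control period).
- bot.grab_frame(name): name is "scene" or "top"; returns (picture, depth): 400x640x3 uint8, red, green, blue; 400x640 float32, m along the optical axis (not along the pixel's ray), 0 where there is no reading.
- bot.get_calibration(name): a dict with "intrinsics" (3x3 intrinsics, pixels), "R" (3x3) and "t" (3): a world point X has camera coordinates R X + t. Camera axes: x right, y down, z forward; pixel columns grow to the right and rows downward; lengths in m; the calibration is good to about 2 mm. A picture is of the moment at which its call begins. get_calibration takes no time and is no camera call.
- bot.job_done(): hands the job in, once; it reports no verdict.
Trained networks look in the newest picture that a camera, given by its name, has taken for a name from the list of things; names that differ only in an ending like _2 or _b are one class to them, and where a whole thing is asked for, a point or a joint stands for the part that bears it (a point fixed in the world has none). Each returns a list of dicts, best first, with "confidence" (0 to 1); they miss things now and then, are a little off and sometimes report something else, mostly with a low value. They report only what shows in the picture. A call takes as long as a camera call.
- bot.trace(camera, target): "mask" (400x640 bool, what is visible of it) and "pixel" ([column, row] in pixels, amid what is visible of it).
The state is a dict: "clock": time; "qpos": joint angles; "qd": joint speeds; "joint_efforts": joint torques, N m; "position": TCP position; "tool_rot": TCP orientation; "force": force on the tool from outside, world axes, zero at the start; "moment": the same for the moment, N m; "grip_width": finger opening in m.
Only numpy, scipy, OpenCV 4.12 (cv2) and the standard library are available. Lean on these libraries where they do the work, as an engineer would, in place of code of your own. Each camera call takes 0.05 s, during which the arm holds its last target. There are 200 camera calls.

## Working session

There is one attempt and no reset: what is moved stays moved. The work goes in short steps, Python scripts to look and compute and a tool call to move; the robot and the scene stay as the last step left them, time stands still between calls to the robot, and variables do not carry over. Pictures are saved under pics/ and viewed, on a budget of 10 in all, crops included, one or two more only if the job needs it, and the job is handed in when it is done.

Besides the shell and the picture viewer there is one more tool, called after "Request:" as a command line: name --argument value ..., lists and objects as JSON in quotes. servo_tool: Moves the arm, as the interface text tells. Shift numbers are shares of 40 cm and turn numbers shares of 360 degrees, none past 1 either way. Its arguments: {"type":"object","properties":{"targets":{"type":"array"},"grip":{"type":"number"},"squeeze":{"type":"number"}},"required":["targets"]}

```bash
mkdir -p pics; python3 - <<'E'
from workcell import bot
import cv2,numpy as np
s=bot.observe();print(s['clock'],s['position'],s['tool_rot'],s['grip_width'])
ims=[]
for n in ("scene","top"):
    p,d=bot.grab_frame(n);np.savez(f'{n}0.npz',p=p,d=d)
    ims.append(p[:,:,::-1]);c=bot.get_calibration(n);print(n,-c['R'].T@c['t'],c['R'][2])
    cv2.imwrite(f'pics/{n}0.png',p[:,:,::-1])
E
```

```text
0.0 [0.2176259  0.58548773 0.20322217] [-1.5019388   1.56965171 -1.85775231] 0.0852579241629229
scene [ 0.91514467 -0.08899295  0.70812769] [-0.53170274  0.10731809 -0.84010418]
top [ 0.47074555 -0.00908063  0.79235221] [ 0.05528751  0.03275826 -0.99793296]
```

View pics/top0.png

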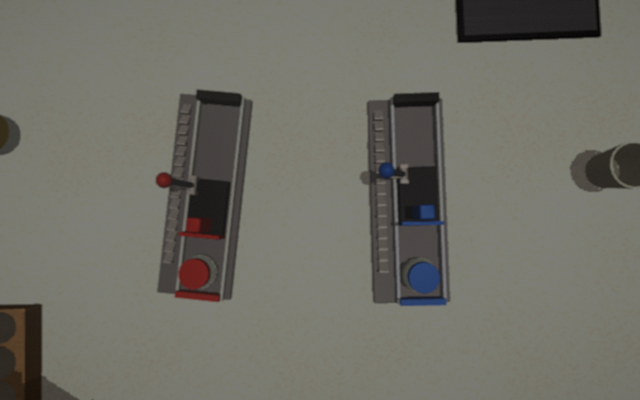

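View pics/scene0.png

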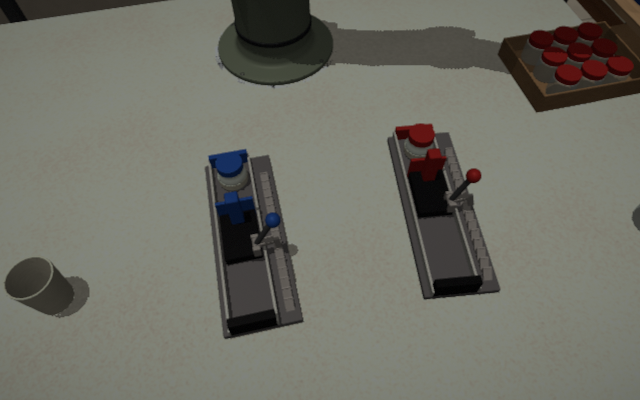

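The top view shows the red lane at left with base corners near (181,95), (251,100), (231,299) and (159,292). The red ball is at (164,180) and the post at (196,226), with the rear stop at the top of the picture. The blue lane is to the right.

```bash
cat > h.py <<'E'
from workcell import bot
import numpy as np,cv2
def ray(n,u,v,z):
    c=bot.get_calibration(n);o=-c['R'].T@c['t'];d=c['R'].T@np.linalg.inv(c['intrinsics'])@[u,v,1]
    return o+d*(z-o[2])/d[2]
def cloud(n,d):
    c=bot.get_calibration(n);v,u=np.indices(d.shape)
    P=np.stack([u,v,np.ones_like(u)],-1)@np.linalg.inv(c['intrinsics']).T*d[...,None]
    return (P-c['t'])@c['R']
def red(p):
    p=p.astype(int);return (p[...,0]>70)&(p[...,0]>2.2*p[...,1])&(p[...,0]>2.2*p[...,2])
E
python3 - <<'E'
from h import *
f=np.load('top0.npz');X=cloud('top',f['d']);p=f['p']
# base region: z between 5 and 40mm, left part
m=(X[...,2]>.006)&(X[...,2]<.035)&(f['d']>0);m[:, :130]=0;m[:,280:]=0
m[:85]=0;m[310:]=0
P=X[m];r=cv2.minAreaRect(P[:,:2].astype(np.float32));print('rect',r)
C=np.array([ray('top',u,v,.012) for u,v in((181,95),(251,100),(231,299),(159,292))]);print(C.round(3))
m2=red(p)
for lo,hi in((.09,.13),(.096,.106),(.06,.068)):
    k=m2&(X[...,2]>lo)&(X[...,2]<hi);n,l,st,ce=cv2.connectedComponentsWithStats(k.astype(np.uint8))
    for i in range(1,n):
        if st[i,4]>8: print(lo,ce[i],st[i,4],X[l==i].mean(0).round(4))
ax=(C[0]+C[1]-C[2]-C[3])/2; th=np.arctan2(ax[1],ax[0]);print('yaw',th,np.linalg.norm(ax))
R=np.array([[np.cos(th),-np.sin(th)],[np.sin(th),np.cos(th)]])
O=C.mean(0)[:2]-R@[0,.0125];print('O',O)
for n_,q,z in(('ball',(164,180),.104),('post',(196,226),.102)):
    w=ray('top',*q,z);print(n_,w,R.T@(w[:2]-O))
E
```

```text
rect ((0.5240948796272278, 0.2067825049161911), (0.12611332535743713, 0.3398520350456238), 82.6351547241211)
[[0.697 0.245 0.012]
 [0.684 0.125 0.012]
 [0.349 0.165 0.012]
 [0.363 0.286 0.012]]
0.09 [163.0620155  179.40310078] 129 [0.541  0.2367 0.1231]
0.09 [193.10285714 224.52      ] 175 [0.4743 0.1998 0.102 ]
0.096 [193.10285714 224.52      ] 175 [0.4743 0.1998 0.102 ]
0.06 [180.72727273 233.18181818] 11 [0.4614 0.2306 0.0657]
0.06 [201.62727273 235.42727273] 110 [0.457  0.1975 0.0659]
0.06 [193.43470149 273.61940299] 536 [0.398  0.2111 0.0666]
yaw -0.12159323563310358 0.3367594707503354
O [0.52173207 0.19280689]
ball [0.54209702 0.24234883 0.104     ] [0.01420545 0.05164629]
post [0.47192274 0.19548677 0.102     ] [-0.04976663 -0.00338147]
```

```bash
cat >> h.py <<'E'
from scipy.spatial.transform import Rotation as Ro
th=-0.1285;O=np.array([.5225,.1944]);L=np.array([[np.cos(th),-np.sin(th)],[np.sin(th),np.cos(th)]])
def tool():
    s=bot.observe();return np.array(s['position']),Ro.from_euler('xyz',s['tool_rot']).as_matrix()
def goals(gs,flip=1):
    p,R=tool();l=np.append(L[:,1],0);print('tcp lane',(L.T@(p[:2]-O)).round(4),p[2].round(4))
    y=l*np.sign(l@R[:,1])*flip;x=np.array([0,0,-1.]);T=np.stack([x,y,np.cross(x,y)],1)
    print(R.round(3).tolist());print('turn',(Ro.from_matrix(R.T@T).as_rotvec()/2/np.pi).round(4))
    for g in gs:
        w=np.append(L@np.array(g[:2])+O,g[2]);print(g,'shift',(R.T@(w-p)/.4).round(4))
E
python3 - <<'E'
from h import *
goals([(.0135,.105,.2),(.0135,.105,.1)]);print(bot.observe()['qpos'])
E
```

```text
tcp lane [-0.3525  0.3489] 0.2033
[[-0.0, 0.348, 0.937], [-0.001, 0.937, -0.348], [-1.0, -0.001, 0.0]]
turn [-0.0362 -0.      0.0002]
(0.0135, 0.105, 0.2) shift [ 0.0087 -0.3879  1.0288]
(0.0135, 0.105, 0.1) shift [ 0.2587 -0.3876  1.0288]
[-1.28522054  0.52195731 -0.03632555  1.59989152  0.02120638  1.02107501
 -0.11278261]
```

Request:
servo_tool --targets '[{"x":0,"y":-0.05,"z":0.13,"wx":-0.005},{"x":0,"y":-0.1,"z":0.26,"wx":-0.01},{"x":0,"y":-0.15,"z":0.39,"wx":-0.015},{"x":0,"y":-0.2,"z":0.52,"wx":-0.02},{"x":0,"y":-0.25,"z":0.65,"wx":-0.025},{"x":0,"y":-0.3,"z":0.78,"wx":-0.03},{"x":0,"y":-0.34,"z":0.9,"wx":-0.036},{"x":0,"y":-0.36,"z":0.98,"wx":-0.036},{"x":0,"y":-0.36,"z":0.98,"wx":-0.036},{"x":0,"y":-0.36,"z":0.98,"wx":-0.036}]' --grip -1

```text
$.targets[0]: bad value
```

```bash
python3 - <<'E'
from h import *
print(bot.observe()['clock'],bot.observe()['grip_width'])
goals([(.0135,.105,.2),(.0135,.105,.1),(.0135,.0,.1)])
p,d=bot.grab_frame('top');cv2.imwrite('pics/top1.png',p[:,:,::-1])
E
```

```text
0.1 0.08580028985494402
tcp lane [-0.3525  0.3489] 0.2033
[[-0.0, 0.348, 0.937], [-0.001, 0.937, -0.348], [-1.0, -0.001, 0.0]]
turn [-0.0362 -0.      0.0002]
(0.0135, 0.105, 0.2) shift [ 0.0087 -0.3879  1.0288]
(0.0135, 0.105, 0.1) shift [ 0.2587 -0.3876  1.0288]
(0.0135, 0.0, 0.1) shift [ 0.2589 -0.6434  1.0879]
```

View pics/top1.png

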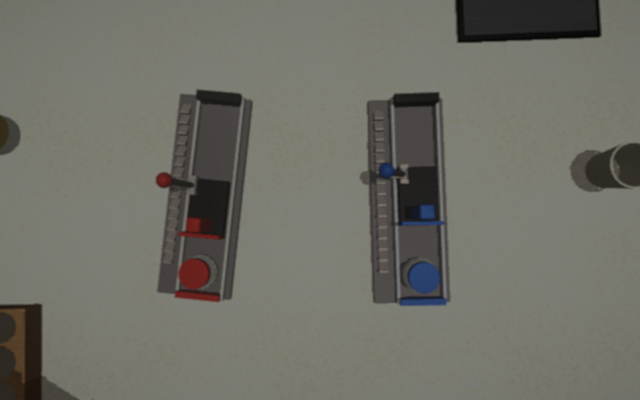

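The call was refused, so the picture is unchanged. I'll give all six numbers in every row.

Request:
servo_tool --targets '[{"x":0.0,"y":-0.05,"z":0.13,"wx":-0.005,"wy":0.0,"wz":0.0},{"x":0.0,"y":-0.1,"z":0.26,"wx":-0.01,"wy":0.0,"wz":0.0},{"x":0.0,"y":-0.15,"z":0.39,"wx":-0.015,"wy":0.0,"wz":0.0},{"x":0.0,"y":-0.2,"z":0.52,"wx":-0.02,"wy":0.0,"wz":0.0},{"x":0.0,"y":-0.25,"z":0.65,"wx":-0.025,"wy":0.0,"wz":0.0},{"x":0.0,"y":-0.3,"z":0.78,"wx":-0.03,"wy":0.0,"wz":0.0},{"x":0.0,"y":-0.34,"z":0.9,"wx":-0.036,"wy":0.0,"wz":0.0},{"x":0.0,"y":-0.36,"z":0.98,"wx":-0.036,"wy":0.0,"wz":0.0},{"x":0.0,"y":-0.36,"z":0.98,"wx":-0.036,"wy":0.0,"wz":0.0},{"x":0.0,"y":-0.36,"z":0.98,"wx":-0.036,"wy":0.0,"wz":0.0}]' --grip -1

```text
clock: 1.4
position: [0.5342, 0.3146, 0.2033]
tool_rot: [-2.377, 1.57, -2.507]
force: [-1.0, 0.7, -0.2]
grip_width: 0.0001
```

```bash
python3 - <<'E'
from h import *
goals([(.0135,.105,.2),(.0135,.105,.1),(.0135,.0,.1)])
p,d=bot.grab_frame('top');cv2.imwrite('pics/top2.png',p[:,:,::-1])
E
```

```text
tcp lane [-0.0037  0.1207] 0.2033
[[-0.001, 0.129, 0.992], [-0.001, 0.992, -0.129], [-1.0, -0.001, -0.001]]
turn [-0.0001 -0.0001  0.0001]
(0.0135, 0.105, 0.2) shift [ 0.0082 -0.0392  0.0432]
(0.0135, 0.105, 0.1) shift [ 0.2582 -0.039   0.0434]
(0.0135, 0.0, 0.1) shift [ 0.2584 -0.3015  0.0435]
```

View pics/top2.png

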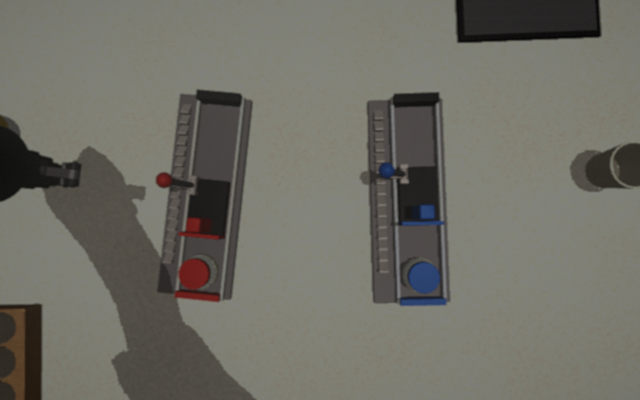

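The gripper tip is at (75,175) and the ball at (164,180), on line. Next I descend, sweep the lever over and back away.

Request:
servo_tool --targets '[{"x":0.12,"y":0.0,"z":0.043,"wx":0.0,"wy":0.0,"wz":0.0},{"x":0.25,"y":0.0,"z":0.043,"wx":0.0,"wy":0.0,"wz":0.0},{"x":0.265,"y":0.0,"z":0.043,"wx":0.0,"wy":0.0,"wz":0.0},{"x":0.265,"y":-0.04,"z":0.043,"wx":0.0,"wy":0.0,"wz":0.0},{"x":0.265,"y":-0.08,"z":0.043,"wx":0.0,"wy":0.0,"wz":0.0},{"x":0.265,"y":-0.11,"z":0.043,"wx":0.0,"wy":0.0,"wz":0.0},{"x":0.265,"y":-0.14,"z":0.043,"wx":0.0,"wy":0.0,"wz":0.0},{"x":0.265,"y":-0.17,"z":0.043,"wx":0.0,"wy":0.0,"wz":0.0},{"x":0.265,"y":-0.2,"z":0.043,"wx":0.0,"wy":0.0,"wz":0.0},{"x":0.265,"y":-0.23,"z":0.043,"wx":0.0,"wy":0.0,"wz":0.0},{"x":0.265,"y":-0.26,"z":0.043,"wx":0.0,"wy":0.0,"wz":0.0},{"x":0.265,"y":-0.26,"z":0.043,"wx":0.0,"wy":0.0,"wz":0.0}]'

```text
clock: 2.95
position: [0.5394, 0.2084, 0.0997]
tool_rot: [0.257, 1.568, 0.127]
force: [-2.2, -3.9, 33.0]
grip_width: 0.0001
```

Request:
servo_tool --targets '[{"x":0.0,"y":0.06,"z":0.0,"wx":0.0,"wy":0.0,"wz":0.0},{"x":0.0,"y":0.15,"z":0.0,"wx":0.0,"wy":0.0,"wz":0.0},{"x":-0.1,"y":0.26,"z":0.0,"wx":0.0,"wy":0.0,"wz":0.0},{"x":-0.25,"y":0.28,"z":0.0,"wx":0.0,"wy":0.0,"wz":0.0},{"x":-0.25,"y":0.28,"z":0.0,"wx":0.0,"wy":0.0,"wz":0.0}]' --grip 1

```text
clock: 3.58
position: [0.5552, 0.3211, 0.2042]
tool_rot: [0.601, 1.561, 0.472]
force: [-0.3, 0.1, -1.0]
grip_width: 0.0852
```

```bash
python3 - <<'E'
from h import *
p,d=bot.grab_frame('top');X=cloud('top',d);cv2.imwrite('pics/top3.png',p[:,:,::-1])
m2=red(p);k=m2&(X[...,2]>.09)&(X[...,2]<.13);n,l,st,ce=cv2.connectedComponentsWithStats(k.astype(np.uint8))
for i in range(1,n):
    if st[i,4]>8: w=X[l==i].mean(0);print(ce[i],st[i,4],w.round(4),(L.T@(w[:2]-O)).round(4))
goals([(-.0485,0,.2),(-.0485,0,.075),(-.0485,0,.068)])
E
```

```text
[161.16541353 177.4887218 ] 133 [0.5441 0.24   0.1219] [0.0155 0.0479]
[193.35135135 222.77837838] 185 [0.4768 0.1994 0.1019] [-0.0459 -0.0008]
tcp lane [0.0154 0.1285] 0.2016
[[0.006, 0.129, 0.992], [0.002, 0.992, -0.129], [-1.0, 0.003, 0.005]]
turn [-0.0001  0.0008 -0.0005]
(-0.0485, 0, 0.2) shift [ 0.0023 -0.3215 -0.1596]
(-0.0485, 0, 0.075) shift [ 0.3148 -0.3224 -0.1612]
(-0.0485, 0, 0.068) shift [ 0.3323 -0.3224 -0.1613]
```

View pics/top3.png

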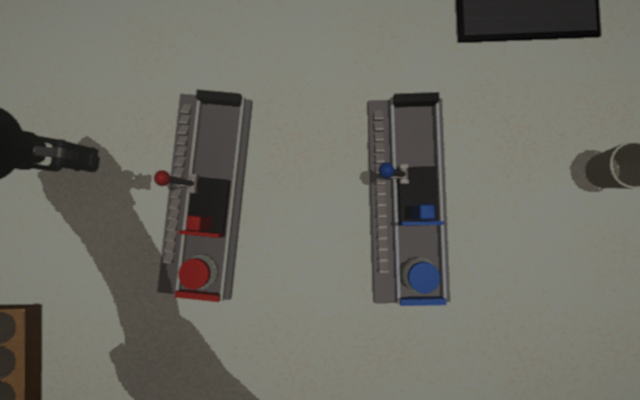

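The lever is not flipped: the ball is still at (161,177) on its original side. Most likely I rode on it too high, or hooked it back when the fingers opened during the retreat. I'll retry lower with the fingers shut and look mid-way.

Request:
servo_tool --targets '[{"x":0.0,"y":0.0,"z":0.0,"wx":0.0,"wy":0.0,"wz":0.0},{"x":0.0,"y":0.0,"z":0.0,"wx":0.0,"wy":0.0,"wz":0.0},{"x":0.1,"y":0.0,"z":0.0,"wx":0.0,"wy":0.001,"wz":0.0},{"x":0.2,"y":0.0,"z":0.0,"wx":0.0,"wy":0.001,"wz":0.0},{"x":0.29,"y":0.0,"z":0.0,"wx":0.0,"wy":0.001,"wz":0.0},{"x":0.29,"y":0.0,"z":0.0,"wx":0.0,"wy":0.001,"wz":0.0},{"x":0.29,"y":0.0,"z":0.0,"wx":0.0,"wy":0.001,"wz":0.0}]' --grip -1

```text
clock: 4.5
position: [0.5554, 0.3203, 0.0867]
tool_rot: [1.674, 1.567, 1.544]
force: [0.1, 0.4, 0.8]
grip_width: 0.0002
```

Request:
servo_tool --targets '[{"x":0.0,"y":-0.04,"z":0.0,"wx":0.0,"wy":0.0,"wz":0.0},{"x":0.0,"y":-0.08,"z":0.0,"wx":0.0,"wy":0.0,"wz":0.0},{"x":0.0,"y":-0.11,"z":0.0,"wx":0.0,"wy":0.0,"wz":0.0},{"x":0.0,"y":-0.14,"z":0.0,"wx":0.0,"wy":0.0,"wz":0.0},{"x":0.0,"y":-0.16,"z":0.0,"wx":0.0,"wy":0.0,"wz":0.0},{"x":0.0,"y":-0.18,"z":0.0,"wx":0.0,"wy":0.0,"wz":0.0},{"x":0.0,"y":-0.18,"z":0.0,"wx":0.0,"wy":0.0,"wz":0.0}]'

```text
clock: 5.38
position: [0.5479, 0.2509, 0.089]
tool_rot: [1.146, 1.562, 1.016]
force: [-0.7, 8.0, 25.0]
grip_width: -0.0001
```

```bash
python3 - <<'E'
from h import *
goals([(.0135,.0,.085)]);s=bot.observe();print(s['clock'],s['force'])
p,d=bot.grab_frame('scene');c=p[60:320,330:560,::-1]
cv2.imwrite('pics/sc4.png',cv2.resize(c,None,fx=2.2,fy=2.2,interpolation=2))
E
```

```text
tcp lane [0.018  0.0593] 0.089
[[0.005, 0.129, 0.992], [0.008, 0.992, -0.129], [-1.0, 0.008, 0.004]]
turn [-0.0001  0.0006 -0.0013]
(0.0135, 0.0, 0.085) shift [ 0.0088 -0.1484 -0.0112]
5.375 [-0.67760827  8.04987134 25.04729972]
```

View pics/sc4.png

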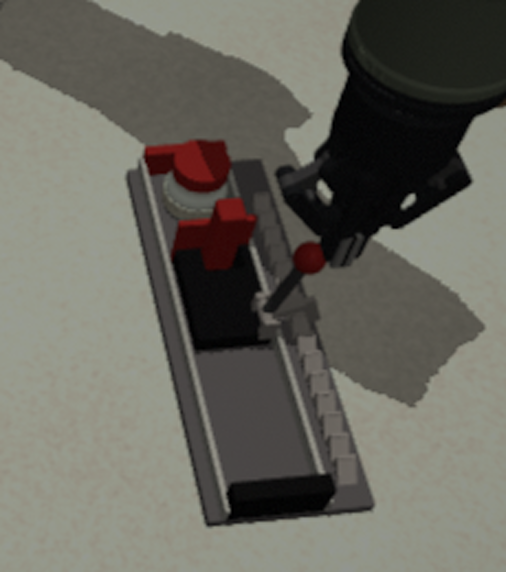

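The shut fingers are beside the red ball at (310,257 in the crop). The gripper's outer linkage sticks out over the lane and presses down on the ball, which explains the 25 N upward force. I'll back off and turn the gripper a quarter so that the linkage points along the lane.

Request:
servo_tool --targets '[{"x":0.0,"y":0.08,"z":0.0,"wx":0.0,"wy":0.0,"wz":0.0},{"x":0.0,"y":0.18,"z":0.0,"wx":0.0,"wy":0.0,"wz":0.0},{"x":-0.1,"y":0.2,"z":0.0,"wx":0.0,"wy":0.0,"wz":0.0},{"x":-0.1,"y":0.2,"z":0.0,"wx":0.0,"wy":0.0,"wz":0.0}]'

```text
clock: 5.92
position: [0.5591, 0.3316, 0.1321]
tool_rot: [1.029, 1.558, 0.901]
force: [0.8, -0.4, -0.8]
grip_width: -0.0003
```

```bash
python3 - <<'E'
from h import *
goals([(.0155,.11,.1)]);s=bot.observe();print(s['clock'],s['force'],s['qpos'])
p,d=bot.grab_frame('top');X=cloud('top',d)
m2=red(p);k=m2&(X[...,2]>.09)&(X[...,2]<.13);n,l,st,ce=cv2.connectedComponentsWithStats(k.astype(np.uint8))
for i in range(1,n):
    if st[i,4]>8: w=X[l==i].mean(0);print(ce[i],st[i,4],w.round(4),(L.T@(w[:2]-O)).round(4))
E
```

```text
tcp lane [0.0187 0.1408] 0.1321
[[0.008, 0.127, 0.992], [0.01, 0.992, -0.128], [-1.0, 0.011, 0.007]]
turn [ 0.0001  0.0011 -0.0018]
(0.0155, 0.11, 0.1) shift [ 0.0792 -0.0778 -0.0086]
5.925 [ 0.80045475 -0.3875998  -0.75615215] [-0.61178921  0.63109801 -0.01944033  1.60651578  0.01018264  0.89146398
  0.80915892]
[160.15267176 176.45801527] 131 [0.5457 0.2417 0.1212] [0.0169 0.0499]
[193.4076087  221.83152174] 184 [0.4782 0.1993 0.1019] [-0.0445 -0.0008]
```

Request:
servo_tool --targets '[{"x":0.0,"y":0.0,"z":-0.009,"wx":0.028,"wy":0.0,"wz":0.0},{"x":0.0,"y":0.0,"z":-0.009,"wx":0.056,"wy":0.0,"wz":0.0},{"x":0.0,"y":0.0,"z":-0.009,"wx":0.084,"wy":0.0,"wz":0.0},{"x":0.0,"y":0.0,"z":-0.009,"wx":0.112,"wy":0.0,"wz":0.0},{"x":0.0,"y":0.0,"z":-0.009,"wx":0.14,"wy":0.0,"wz":0.0},{"x":0.0,"y":0.0,"z":-0.009,"wx":0.168,"wy":0.0,"wz":0.0},{"x":0.0,"y":0.0,"z":-0.009,"wx":0.196,"wy":0.0,"wz":0.0},{"x":0.0,"y":0.0,"z":-0.009,"wx":0.224,"wy":0.0,"wz":0.0},{"x":0.0,"y":0.0,"z":-0.009,"wx":0.25,"wy":0.0,"wz":0.0},{"x":0.0,"y":0.0,"z":-0.009,"wx":0.25,"wy":0.0,"wz":0.0},{"x":0.0,"y":0.0,"z":-0.009,"wx":0.25,"wy":0.0,"wz":0.0}]'

```text
clock: 7.35
position: [0.5548, 0.3306, 0.1301]
tool_rot: [2.646, 1.56, 0.95]
force: [0.5, 0.3, 0.1]
grip_width: 0.0003
```

```bash
python3 - <<'E'
from h import *
th2=np.array([L[0,0],L[1,0],0]);p,R=tool();x=np.array([0,0,-1.]);y=th2*np.sign(th2@R[:,1])
print('turn90',(Ro.from_matrix(R.T@np.stack([x,y,np.cross(x,y)],1)).as_rotvec()/2/np.pi).round(4))
goals([(.0165,.11,.1),(.0165,.01,.1)])
E
```

```text
turn90 [ 0.0006 -0.0014 -0.0008]
tcp lane [0.0146 0.1392] 0.1301
[[0.006, 0.992, -0.125], [0.008, -0.125, -0.992], [-1.0, 0.005, -0.009]]
turn [-0.2494 -0.0005 -0.0017]
(0.0165, 0.11, 0.1) shift [0.0747 0.0042 0.0737]
(0.0165, 0.01, 0.1) shift [0.0724 0.0033 0.3237]
```

Request:
servo_tool --targets '[{"x":0.074,"y":0.004,"z":0.0,"wx":0.0,"wy":-0.0014,"wz":-0.0008},{"x":0.074,"y":0.004,"z":0.05,"wx":0.0,"wy":-0.0014,"wz":-0.0008},{"x":0.074,"y":0.004,"z":0.1,"wx":0.0,"wy":-0.0014,"wz":-0.0008},{"x":0.074,"y":0.004,"z":0.13,"wx":0.0,"wy":-0.0014,"wz":-0.0008},{"x":0.074,"y":0.004,"z":0.16,"wx":0.0,"wy":-0.0014,"wz":-0.0008},{"x":0.074,"y":0.004,"z":0.19,"wx":0.0,"wy":-0.0014,"wz":-0.0008},{"x":0.074,"y":0.004,"z":0.22,"wx":0.0,"wy":-0.0014,"wz":-0.0008},{"x":0.074,"y":0.004,"z":0.25,"wx":0.0,"wy":-0.0014,"wz":-0.0008},{"x":0.074,"y":0.004,"z":0.28,"wx":0.0,"wy":-0.0014,"wz":-0.0008},{"x":0.074,"y":0.004,"z":0.3,"wx":0.0,"wy":-0.0014,"wz":-0.0008},{"x":0.074,"y":0.004,"z":0.32,"wx":0.0,"wy":-0.0014,"wz":-0.0008},{"x":0.074,"y":0.004,"z":0.32,"wx":0.0,"wy":-0.0014,"wz":-0.0008}]'

```text
clock: 8.85
position: [0.5406, 0.2031, 0.0994]
tool_rot: [-2.598, 1.571, 1.989]
force: [0.0, 0.8, 0.3]
grip_width: 0.0004
```

Request:
servo_tool --targets '[{"x":0.0,"y":0.0,"z":-0.08,"wx":0.0,"wy":0.0,"wz":0.0},{"x":0.0,"y":0.0,"z":-0.18,"wx":0.0,"wy":0.0,"wz":0.0},{"x":-0.05,"y":0.0,"z":-0.28,"wx":0.0,"wy":0.0,"wz":0.0},{"x":-0.15,"y":0.0,"z":-0.3,"wx":0.0,"wy":0.0,"wz":0.0},{"x":-0.2,"y":0.0,"z":-0.3,"wx":0.0,"wy":0.0,"wz":0.0}]'

```text
clock: 9.48
position: [0.5559, 0.3239, 0.1811]
tool_rot: [2.454, 1.569, 0.759]
force: [-1.0, 0.1, -0.9]
grip_width: 0.0
```

```bash
cat >> h.py <<'E'
def look(name):
    p,d=bot.grab_frame('top');X=cloud('top',d);cv2.imwrite(name,p[:,:,::-1])
    k=red(p)&(X[...,2]>.085)&(X[...,2]<.135);n,l,st,ce=cv2.connectedComponentsWithStats(k.astype(np.uint8))
    for i in range(1,n):
        if st[i,4]>8: w=X[l==i].mean(0);print('red',ce[i].round(),st[i,4],(L.T@(w[:2]-O)).round(4),w[2].round(4))
E
python3 - <<'E'
from h import *
look('pics/top5.png')
goals([(-.0825,0,.16),(-.0825,0,.08)])
E
```

```text
red [160. 177.] 130 [0.0169 0.0499] 0.1211
red [193. 222.] 183 [-0.0445 -0.0007] 0.1019
tcp lane [0.0173 0.1325] 0.1831
[[0.003, 0.992, -0.124], [0.002, -0.124, -0.992], [-1.0, 0.003, -0.003]]
turn [-0.2494 -0.     -0.0007]
(-0.0825, 0, 0.16) shift [ 0.0561 -0.251   0.3304]
(-0.0825, 0, 0.08) shift [ 0.2561 -0.2516  0.331 ]
```

View pics/top5.png

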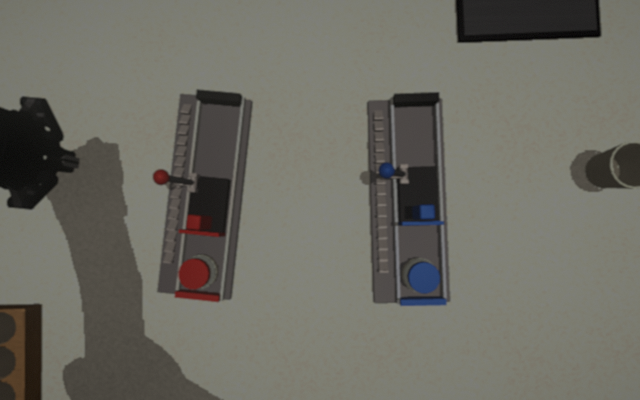

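The ball is still at (160,177) and almost no force was felt. I'll sweep again in stages and record both views during contact.

Request:
servo_tool --targets '[{"x":0.1,"y":0.0,"z":0.0,"wx":0.0,"wy":0.0,"wz":0.0},{"x":0.21,"y":0.0,"z":0.0,"wx":0.0,"wy":0.0,"wz":0.0},{"x":0.21,"y":0.0,"z":0.06,"wx":0.0,"wy":0.0,"wz":0.0},{"x":0.21,"y":0.0,"z":0.12,"wx":0.0,"wy":0.0,"wz":0.0},{"x":0.21,"y":0.0,"z":0.16,"wx":0.0,"wy":0.0,"wz":0.0},{"x":0.21,"y":0.0,"z":0.19,"wx":0.0,"wy":0.0,"wz":0.0},{"x":0.21,"y":0.0,"z":0.22,"wx":0.0,"wy":0.0,"wz":0.0},{"x":0.21,"y":0.0,"z":0.22,"wx":0.0,"wy":0.0,"wz":0.0}]'

```text
clock: 10.52
position: [0.5461, 0.2359, 0.099]
tool_rot: [2.353, 1.567, 0.657]
force: [0.6, 0.5, 0.1]
grip_width: -0.0001
```

```bash
python3 - <<'E'
from h import *
goals([(.0165,.0,.098)]);print(bot.observe()['force'])
p,d=bot.grab_frame('scene');q,d=bot.grab_frame('top')
a=cv2.resize(p[90:290,370:570,::-1],(399,399),interpolation=2);b=cv2.resize(q[80:310,30:260,::-1],(399,399),interpolation=2)
cv2.imwrite('pics/c6.png',np.hstack([a,b]))
E
```

```text
tcp lane [0.0181 0.0442] 0.099
[[0.003, 0.992, -0.125], [0.002, -0.125, -0.992], [-1.0, 0.003, -0.003]]
turn [-0.2495  0.     -0.0007]
(0.0165, 0.0, 0.098) shift [ 0.0021 -0.0043  0.1104]
[0.56279469 0.52060346 0.11727792]
```

View pics/c6.png

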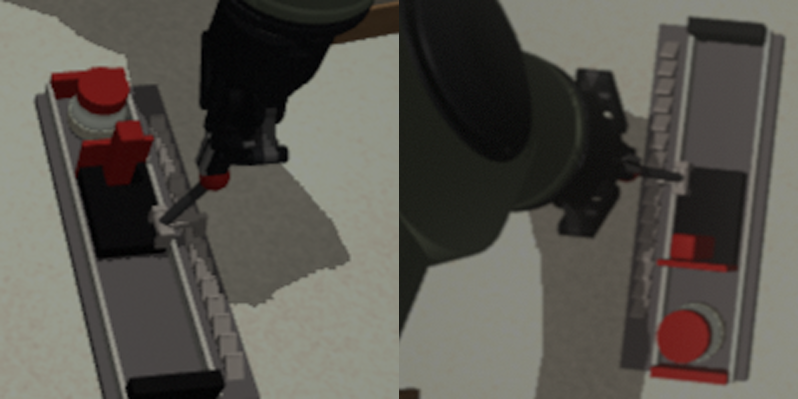

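The right view shows the fingertips at about (632,163) and the ball peeking out beneath at (628,175). So the fingers are at the ball without pushing it. I'll check where the TCP projects.

```bash
python3 - <<'E'
from h import *
p0,R=tool()
print(p0)
for n in('top','scene'):
    c=bot.get_calibration(n)
    def pr(X):
        q=c['intrinsics']@(c['R']@X+c['t']);return (q[:2]/q[2]).round(1)
    def lw(x,y,z): return np.append(L@[x,y]+O,z)
    print(n,'tcp',pr(p0),'tcp+20up',pr(p0+[0,0,.02]),'ball@.053',pr(lw(.0169,.053,.111)),'ball q0',pr(lw(.0169,.065,.104)),'ball flipped',pr(lw(.0169,-.022,.101)))
    p,d=bot.grab_frame(n);X=cloud(n,d)
    for name in('red_pawl',):
        r=bot.trace(n,name)
        for t in r[:2]: print(name,t['confidence'],t['pixel'])
    k=red(p)&(abs(X[...,0]-p0[0])<.06)&(abs(X[...,1]-p0[1])<.05)&(X[...,2]>.085)
    print('red ball pts',k.sum(),[ (L.T@(w[:2]-O)).round(3).tolist()+[w[2].round(3)] for w in X[k][::6]], np.argwhere(k).mean(0))
    if n=='top':
        u,v=pr(p0).astype(int); print('lane/z grid near tip')
        for r in range(v-10,v+16,3): print(r,[(u+j,(p[r,u+j]).tolist(),X[r,u+j,2].round(3)) for j in range(-6,10,3)])
E
```

```text
[0.54604491 0.23704092 0.09889566]
top tcp [168.7 177.6] tcp+20up [163.9 176.3] ball@.053 [160.6 177. ] ball q0 [154.5 176.7] ball flipped [212.2 182.4]
red_pawl 0.64 [181.2, 182.5]
red ball pts 22 [[-0.035, 0.009, np.float64(0.102)], [-0.034, -0.001, np.float64(0.104)], [-0.036, 0.003, np.float64(0.103)], [-0.035, -0.005, np.float64(0.102)]] [215.59090909 193.18181818]
lane/z grid near tip
167 [(np.int64(162), [20, 18, 16], np.float64(0.149)), (np.int64(165), [31, 30, 27], np.float64(0.139)), (np.int64(168), [86, 82, 74], np.float64(0.001)), (np.int64(171), [72, 68, 62], np.float64(0.0)), (np.int64(174), [46, 44, 43], np.float64(0.01)), (np.int64(177), [62, 59, 55], np.float64(0.014))]
170 [(np.int64(162), [39, 37, 35], np.float64(0.161)), (np.int64(165), [38, 37, 35], np.float64(0.151)), (np.int64(168), [69, 66, 61], np.float64(0.14)), (np.int64(171), [67, 63, 58], np.float64(0.002)), (np.int64(174), [52, 49, 47], np.float64(0.011)), (np.int64(177), [66, 61, 58], np.float64(0.017))]
173 [(np.int64(162), [23, 21, 21], np.float64(0.159)), (np.int64(165), [27, 26, 24], np.float64(0.14
[... 1688 characters left out ...]
), [61, 57, 53], np.float64(0.016))]
191 [(np.int64(162), [90, 86, 77], np.float64(0.0)), (np.int64(165), [89, 85, 77], np.float64(0.0)), (np.int64(168), [77, 73, 66], np.float64(-0.0)), (np.int64(171), [49, 45, 44], np.float64(0.013)), (np.int64(174), [61, 57, 53], np.float64(0.019)), (np.int64(177), [61, 57, 53], np.float64(0.018))]
scene tcp [471.4 183.2] tcp+20up [474.7 175.9] ball@.053 [478.  177.9] ball q0 [484.1 179.8] ball flipped [430.6 185.6]
red_pawl 0.71 [468.2, 196.2]
red_pawl 0.64 [443.7, 219.5]
red ball pts 24 [[0.035, 0.088, np.float64(0.403)], [0.037, 0.091, np.float64(0.376)], [0.049, 0.078, np.float64(0.346)], [-0.034, 0.005, np.float64(0.102)]] [ 98.75       515.66666667]
```

```bash
python3 - <<'E'
from h import *
p,d=bot.grab_frame('scene');X=cloud('scene',d)
for v in range(156,196,3):
    print(v,[(u,int(p[v,u,0]),int(p[v,u,1]),*(1000*(L.T@(X[v,u,:2]-O))).round().astype(int).tolist(),int(1000*X[v,u,2])) for u in (466,470,474,478,482)])
E
```

```text
156 [(466, 90, 87, -114, 98, 0), (470, 91, 89, -114, 106, -1), (474, 25, 25, 12, 34, 163), (478, 8, 7, 24, 33, 177), (482, 5, 6, 33, 32, 189)]
159 [(466, 90, 88, -108, 96, -1), (470, 90, 88, -105, 103, 0), (474, 31, 31, 14, 34, 158), (478, 4, 6, 26, 33, 173), (482, 6, 5, 32, 35, 181)]
162 [(466, 88, 85, -101, 95, -2), (470, 82, 79, -98, 101, 0), (474, 17, 16, 18, 34, 155), (478, 6, 6, 30, 33, 171), (482, 9, 10, 32, 38, 172)]
165 [(466, 92, 90, -92, 92, 0), (470, 65, 63, -92, 100, 0), (474, 37, 37, 20, 35, 151), (478, 12, 11, 25, 38, 156), (482, 5, 4, 41, 33, 178)]
168 [(466, 94, 92, -85, 90, 0), (470, 30, 29, 14, 34, 135), (474, 44, 43, 24, 34, 149), (478, 7, 7, 28, 38, 152), (482, 15, 16, 45, 32, 176)]
171 [(466, 92, 90, -79, 89, -1), (470, 17, 17, 18, 34, 133), (474, 44, 43, 25, 36, 142), (478, 6, 5, 31, 38, 149), (482, 7, 7, 48, 33, 172)]
174 [(466, 94, 91, -71, 86, 0), (470, 48, 47, 20, 35, 127), (474, 17, 18, 24, 39, 132), (478, 9, 9, 31, 40, 142), (482, 6, 8, 29, 48, 137)]
177 [(466, 94, 92, -64, 84, 0), (470, 48, 26, 13, 41, 109), (474, 34, 19, 23, 41, 123), (478, 32, 11, 30, 
[... 203 characters left out ...]
, 82, -3), (470, 20, 17, 18, 43, 99), (474, 45, 6, 25, 45, 109), (478, 53, 8, 27, 50, 112), (482, 57, 27, 24, 59, 106)]
186 [(466, 23, 23, 426, -231, 708), (470, 20, 19, 19, 44, 93), (474, 86, 83, -44, 95, -3), (478, 86, 80, -42, 101, -1), (482, 94, 92, -41, 109, -2)]
189 [(466, 26, 25, 20, 39, 85), (470, 77, 75, -38, 85, -3), (474, 93, 91, -37, 92, -2), (478, 94, 92, -35, 100, -2), (482, 92, 90, -35, 107, -2)]
192 [(466, 33, 32, 20, 41, 77), (470, 95, 92, -31, 83, -2), (474, 93, 90, -28, 89, 0), (478, 93, 90, -27, 96, 0), (482, 94, 92, -27, 104, 0)]
195 [(466, 67, 64, 12, 49, 55), (470, 88, 85, -25, 82, -3), (474, 95, 92, -22, 88, -1), (478, 93, 90, -23, 96, -2), (482, 92, 90, -20, 102, 0)]
```

By depth, the real fingertips end near z 0.123, about 24 mm above the reported TCP, so every sweep was too high. I'll go back, drop to TCP z of about 0.072 and sweep again.

Request:
servo_tool --targets '[{"x":0.0,"y":0.0,"z":-0.1,"wx":0.0,"wy":0.0,"wz":0.0},{"x":0.0,"y":0.0,"z":-0.19,"wx":0.0,"wy":0.0,"wz":0.0},{"x":0.068,"y":0.0,"z":-0.19,"wx":0.0,"wy":0.0,"wz":0.0},{"x":0.068,"y":0.0,"z":-0.19,"wx":0.0,"wy":0.0,"wz":0.0},{"x":0.068,"y":0.0,"z":-0.12,"wx":0.0,"wy":0.0,"wz":0.0},{"x":0.068,"y":0.0,"z":-0.06,"wx":0.0,"wy":0.0,"wz":0.0},{"x":0.068,"y":0.0,"z":-0.03,"wx":0.0,"wy":0.0,"wz":0.0},{"x":0.068,"y":0.0,"z":0.0,"wx":0.0,"wy":0.0,"wz":0.0},{"x":0.068,"y":0.0,"z":0.03,"wx":0.0,"wy":0.0,"wz":0.0},{"x":0.068,"y":0.0,"z":0.06,"wx":0.0,"wy":0.0,"wz":0.0},{"x":0.068,"y":0.0,"z":0.085,"wx":0.0,"wy":0.0,"wz":0.0},{"x":0.068,"y":0.0,"z":0.085,"wx":0.0,"wy":0.0,"wz":0.0}]'

```text
clock: 12.38
position: [0.5418, 0.2024, 0.0716]
tool_rot: [2.361, 1.567, 0.665]
force: [0.7, -0.0, 0.3]
grip_width: -0.0
```

Request:
servo_tool --targets '[{"x":0.0,"y":0.0,"z":-0.1,"wx":0.0,"wy":0.0,"wz":0.0},{"x":0.0,"y":0.0,"z":-0.2,"wx":0.0,"wy":0.0,"wz":0.0},{"x":-0.1,"y":0.0,"z":-0.26,"wx":0.0,"wy":0.0,"wz":0.0},{"x":-0.2,"y":0.0,"z":-0.28,"wx":0.0,"wy":0.0,"wz":0.0},{"x":-0.25,"y":0.0,"z":-0.28,"wx":0.0,"wy":0.0,"wz":0.0}]'

```text
clock: 13.0
position: [0.5558, 0.315, 0.1738]
tool_rot: [2.372, 1.565, 0.677]
force: [0.3, -0.2, -0.4]
grip_width: 0.0002
```

```bash
python3 - <<'E'
from h import *
look('pics/top7.png')
goals([(-.0825,0,.16),(-.0825,0,.08)]);print(bot.observe()['clock'])
E
```

```text
red [211. 182.] 143 [ 0.0172 -0.0227] 0.1101
red [193. 222.] 182 [-0.0445 -0.0008] 0.1019
tcp lane [0.0183 0.1238] 0.1757
[[0.006, 0.992, -0.124], [0.005, -0.124, -0.992], [-1.0, 0.006, -0.006]]
turn [-0.2493  0.     -0.0014]
(-0.0825, 0, 0.16) shift [ 0.036  -0.2537  0.3086]
(-0.0825, 0, 0.08) shift [ 0.236  -0.2548  0.3097]
13.05
```

View pics/top7.png

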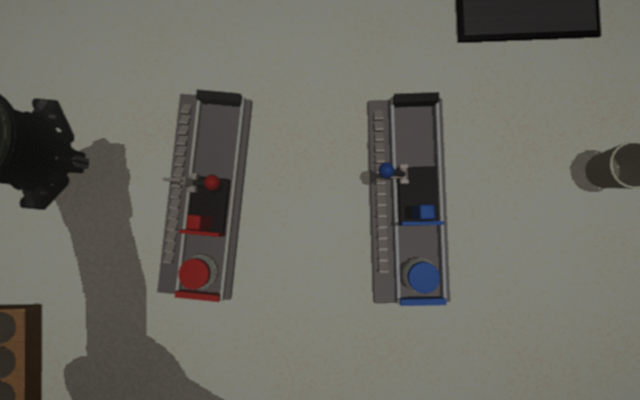

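The ball is now at (211,182), lane y −22, so the lever is flipped. The post is at lane x −45, so the pusher is at about 0.020. Next I go in front of the post, above the plate, with the fingers shut.

Request:
servo_tool --targets '[{"x":0.0,"y":-0.1,"z":0.0,"wx":0.0,"wy":0.0,"wz":-0.001},{"x":0.0,"y":-0.2,"z":0.06,"wx":0.0,"wy":0.0,"wz":-0.001},{"x":0.0,"y":-0.298,"z":0.16,"wx":0.0,"wy":0.0,"wz":-0.001},{"x":0.0,"y":-0.298,"z":0.26,"wx":0.0,"wy":0.0,"wz":-0.001},{"x":0.0,"y":-0.298,"z":0.309,"wx":0.0,"wy":0.0,"wz":-0.001},{"x":0.1,"y":-0.298,"z":0.309,"wx":0.0,"wy":0.0,"wz":-0.001},{"x":0.2,"y":-0.298,"z":0.309,"wx":0.0,"wy":0.0,"wz":-0.001},{"x":0.285,"y":-0.298,"z":0.309,"wx":0.0,"wy":0.0,"wz":-0.001},{"x":0.285,"y":-0.298,"z":0.309,"wx":0.0,"wy":0.0,"wz":-0.001}]'

```text
clock: 14.18
position: [0.423, 0.207, 0.0586]
tool_rot: [-2.315, 1.566, 2.273]
force: [0.3, -0.7, 0.9]
grip_width: 0.0001
```

```bash
python3 - <<'E'
from h import *
look('pics/top8.png')
goals([(-.06,0,.058),(.049,0,.058)]);s=bot.observe();print(s['clock'],s['force'])
p,d=bot.grab_frame('scene');a=cv2.resize(p[90:290,350:550,::-1],(399,399),interpolation=2);q=cv2.imread('pics/top8.png')
cv2.imwrite('pics/c8.png',np.hstack([a,cv2.resize(q[80:310,80:310],(399,399),interpolation=2)]))
E
```

```text
red [211. 182.] 156 [ 0.0169 -0.023 ] 0.1098
red [195. 221.] 138 [-0.043  -0.0031] 0.1019
tcp lane [-0.0996  0.0002] 0.0601
[[-0.001, 0.992, -0.124], [0.005, -0.124, -0.992], [-1.0, -0.002, -0.004]]
turn [-0.2493 -0.0008 -0.0003]
(-0.06, 0, 0.058) shift [0.005  0.099  0.0009]
(0.049, 0, 0.058) shift [0.0045 0.3715 0.0021]
14.225 [ 0.31263894 -0.47685267  0.36016594]
```

View pics/c8.png

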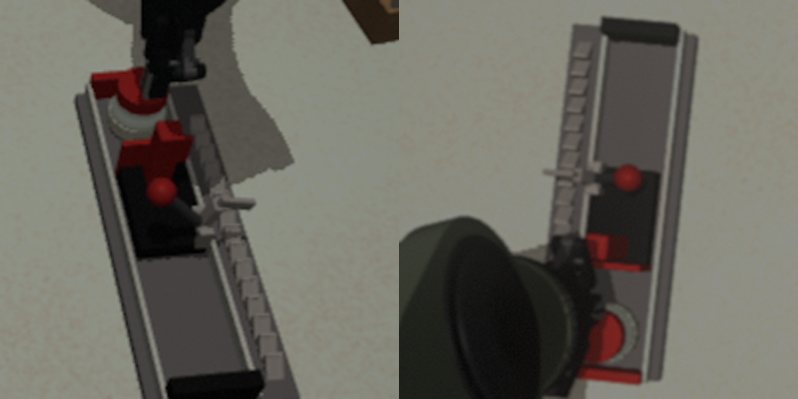

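The fingers hang above the jar, in line with the post and clear of the plate, and the lever is still flipped. Now I push along the lane in part.

Request:
servo_tool --targets '[{"x":0.003,"y":0.03,"z":0.0,"wx":0.0,"wy":0.0,"wz":0.0},{"x":0.003,"y":0.06,"z":0.0,"wx":0.0,"wy":0.0,"wz":0.0},{"x":0.003,"y":0.09,"z":0.0,"wx":0.0,"wy":0.0,"wz":0.0},{"x":0.003,"y":0.12,"z":0.0,"wx":0.0,"wy":0.0,"wz":0.0},{"x":0.003,"y":0.15,"z":0.001,"wx":0.0,"wy":0.0,"wz":0.0},{"x":0.003,"y":0.18,"z":0.001,"wx":0.0,"wy":0.0,"wz":0.0},{"x":0.003,"y":0.21,"z":0.001,"wx":0.0,"wy":0.0,"wz":0.0},{"x":0.003,"y":0.24,"z":0.001,"wx":0.0,"wy":0.0,"wz":0.0},{"x":0.003,"y":0.27,"z":0.001,"wx":0.0,"wy":0.0,"wz":0.0},{"x":0.003,"y":0.3,"z":0.002,"wx":0.0,"wy":0.0,"wz":0.0},{"x":0.003,"y":0.33,"z":0.002,"wx":0.0,"wy":0.0,"wz":0.0},{"x":0.003,"y":0.33,"z":0.002,"wx":0.0,"wy":0.0,"wz":0.0}]'

```text
clock: 15.78
position: [0.5563, 0.19, 0.0596]
tool_rot: [3.016, 1.565, 1.32]
force: [-0.6, 0.4, -0.1]
grip_width: -0.0002
```

```bash
python3 - <<'E'
from h import *
look('pics/top9.png')
goals([(.049,0,.058)]);s=bot.observe();print(s['clock'],s['force'])
E
```

```text
red [219. 112.] 157 [ 0.1223 -0.0231] 0.1098
red [206. 151.] 47 [ 0.0628 -0.0077] 0.1018
tcp lane [ 0.0334 -0.0001] 0.0595
[[0.001, 0.992, -0.124], [0.005, -0.124, -0.992], [-1.0, 0.0, -0.005]]
turn [-0.2494 -0.0006 -0.0007]
(0.049, 0, 0.058) shift [ 0.0038  0.0389 -0.0001]
15.825 [ 1.34620105 -0.0566157  -0.43025395]
```

The ball moved 105 mm, so the pusher is at about 0.126. About 14 mm remain, and I'll push that slowly.

Request:
servo_tool --targets '[{"x":0.0,"y":0.01,"z":0.0,"wx":0.0,"wy":0.0,"wz":0.0},{"x":0.0,"y":0.018,"z":0.0,"wx":0.0,"wy":0.0,"wz":0.0},{"x":0.0,"y":0.026,"z":0.0,"wx":0.0,"wy":0.0,"wz":0.0},{"x":0.0,"y":0.032,"z":0.0,"wx":0.0,"wy":0.0,"wz":0.0},{"x":0.0,"y":0.036,"z":0.0,"wx":0.0,"wy":0.0,"wz":0.0},{"x":0.0,"y":0.036,"z":0.0,"wx":0.0,"wy":0.0,"wz":0.0}]'

```text
clock: 16.58
position: [0.5701, 0.1882, 0.0595]
tool_rot: [3.046, 1.565, 1.35]
force: [-0.8, 0.2, -1.0]
grip_width: -0.0003
```

```bash
python3 - <<'E'
from h import *
look('pics/top10.png')
goals([]);s=bot.observe();print(s['clock'],s['force'])
E
```

```text
red [220. 103.] 164 [ 0.1352 -0.0228] 0.1096
red [207. 142.] 48 [ 0.0762 -0.0076] 0.1017
tcp lane [ 0.048  -0.0001] 0.0596
[[0.001, 0.992, -0.124], [0.005, -0.124, -0.992], [-1.0, 0.001, -0.005]]
turn [-0.2494 -0.0006 -0.0007]
16.625 [-1.63907241 -0.21861452 -1.08743952]
```

Request:
servo_tool --targets '[{"x":0.0,"y":-0.05,"z":0.0,"wx":0.0,"wy":0.0,"wz":0.0},{"x":0.0,"y":-0.13,"z":0.0,"wx":0.0,"wy":0.0,"wz":0.0},{"x":-0.1,"y":-0.16,"z":0.0,"wx":0.0,"wy":0.0,"wz":0.0},{"x":-0.25,"y":-0.2,"z":0.0,"wx":0.0,"wy":0.0,"wz":0.0},{"x":-0.35,"y":-0.3,"z":-0.05,"wx":0.0,"wy":0.0,"wz":0.0},{"x":-0.35,"y":-0.35,"z":-0.2,"wx":0.0,"wy":0.0,"wz":0.0},{"x":-0.35,"y":-0.35,"z":-0.3,"wx":0.0,"wy":0.0,"wz":0.0},{"x":-0.35,"y":-0.35,"z":-0.3,"wx":0.0,"wy":0.0,"wz":0.0}]'

```text
clock: 17.62
position: [0.4456, 0.3271, 0.2001]
tool_rot: [2.93, 1.564, 1.238]
force: [0.9, -1.3, -0.0]
grip_width: -0.0001
```

```bash
python3 - <<'E'
from h import *
look('pics/top11.png');s=bot.observe();print(s['clock'],s['force'],s['position'])
E
```

```text
red [220. 103.] 136 [ 0.1357 -0.0228] 0.1102
red [202. 143.] 172 [ 0.0742 -0.0008] 0.102
17.675 [ 0.45238474 -0.97631761 -1.28549816] [0.44599513 0.32490047 0.20003026]
```

View pics/top11.png

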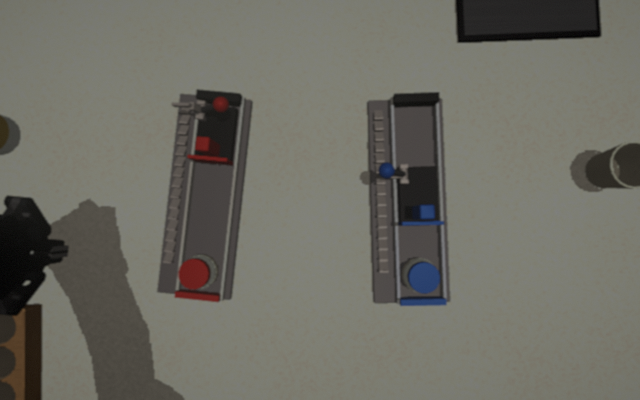

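The red pusher is back against the stop: the post is at (202,143), lane x 74 mm, which puts the pusher at about 0.139. The ball is flipped over at (220,103), the blue lane is unchanged and the arm is clear.

```bash
python3 -c "
from workcell import bot
print(bot.job_done())"
```

```text
the job is handed in; nothing more can be done
None
```

The red lever is flipped over and the red pusher is back at the rear stop; I handed the job in at about 17.7 s of the 42 s allowed. I flipped the lever first, with the pusher still forward at about 20 mm, then pushed the post back with shut fingers and moved the arm clear.

**Final checks:** by the top camera, the post is at lane x 74 mm, so the pusher is at about 0.139 m. The ball is at lane y −23 mm, so the lever is on its flipped stop. The blue lane looks untouched and nothing is in contact with the arm.

**What went wrong on the way:**
- The first three sweeps did not flip the lever. Depth images put the shut fingertips about 24 mm above the reported TCP, so I was sweeping too high. The lower fourth sweep worked.
- Two of those failed sweeps pressed on the red ball, with 33 N and 25 N at the wrist at the end of the move. Readings come only at the end of each move, so the peaks may have been higher.
- The failed sweeps also nudged the pusher back about 4 mm before the flip.
- One move call was refused, and nothing moved.

I viewed 11 pictures against the budget of 10.

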